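# Heft the tins for the wheel-nut socket

## Task

We need the steel wheel-nut socket to get the spare wheel on: it is in one of these three closed tins, which look the same, so lift them to feel which is the heavy one and set each straight back where it stood. Take the lid off the heavy tin and lay it flat, handle up, in the middle of the rubber mat, then lift the socket out and set it down gently on the white board. Leave the other two tins closed in their places, and don't disturb the gas bottle, mug and jar.

Things in the scene. Friction and masses are not known exactly. Their poses are not given: they have to be found in the camera images.
- tin1_mid (a point): one of three identical aluminium tins, 110 mm long (its x) x 56 mm wide (its y) x 60 mm high, walls and floor 3 mm, on the table; this point is its centre, 30 mm above its underside, z up. Closed it is 90 mm high to the top of its lid's handle. Tin and lid without content weigh 0.28 kg; one of the three holds the steel socket (round, 36 mm across, 46 mm high, 0.27 to 0.36 kg)
- tin2_mid (a point): one of three identical aluminium tins, 110 mm long (its x) x 56 mm wide (its y) x 60 mm high, walls and floor 3 mm, on the table; this point is its centre, 30 mm above its underside, z up. Closed it is 90 mm high to the top of its lid's handle. The two tins without the socket hold only a light plastic cap (36 mm across, 24 mm high, 0.03 kg)
- tin3_mid (a point): one of three identical aluminium tins, 110 mm long (its x) x 56 mm wide (its y) x 60 mm high, walls and floor 3 mm, on the table; this point is its centre, 30 mm above its underside, z up. Closed it is 90 mm high to the top of its lid's handle. In each, the content stands at the middle of the floor, held within 3 mm of centre by 4 rubber ribs, tops 10 mm above the underside
- lid1_handle (a point): the loose lift-off lid of tin 1: 110 x 56 x 4 mm plate on the rim, a 5 mm deep lip below it inside the tin, and on top a black bar handle 40 mm long (its x), 14 mm wide (its y), 26 mm high. This point is the handle's centre: 17 mm above the plate's underside, 22 mm above the underside of the lip, 13 mm below the handle's top; 0.08 kg
- lid2_handle (a point): the loose lift-off lid of tin 2: 110 x 56 x 4 mm plate on the rim, a 5 mm deep lip below it inside the tin, and on top a black bar handle 40 mm long (its x), 14 mm wide (its y), 26 mm high. This point is the handle's centre: 17 mm above the plate's underside, 22 mm above the underside of the lip, 13 mm below the handle's top; 0.08 kg
- lid3_handle (a point): the loose lift-off lid of tin 3: 110 x 56 x 4 mm plate on the rim, a 5 mm deep lip below it inside the tin, and on top a black bar handle 40 mm long (its x), 14 mm wide (its y), 26 mm high. This point is the handle's centre: 17 mm above the plate's underside, 22 mm above the underside of the lip, 13 mm below the handle's top; 0.08 kg
- board: small white plastic board fixed on the table, 110 mm (its x) x 140 mm (its y) x 12 mm thick; origin at the centre of its underside, on the table
- mat_top (a point): centre of the upper side of a thin black rubber mat fixed on the table, 130 mm (its x) x 80 mm (its y) x 3 mm
- gas_mid (a point): bystander: yellow gas bottle standing upright, 70 mm across, 200 mm tall; this point is half-way up on its axis
- mug_mid (a point): bystander: steel mug standing upright, 76 mm across, 85 mm high, with a handle to its y side; this point is half-way up on its axis
- jar_mid (a point): bystander: closed jar standing upright, 60 mm across, 90 mm high; this point is half-way up on its axis
- stove: bystander: fixed aluminium camp stove at the left of the work, 260 mm (its x) x 190 mm (its y) x 120 mm high; origin at the centre of its underside
There are look-alikes about, which are no part of the job. There is more than one size of the board; the job needs the largest.

How it is judged (in metres and radians):
On the way, in this order (a step that is already met when the one before it is completed fails the run):
1. a closed tin is lifted clear of the table to feel its weight (((distance between lid1_handle and tin1_mid below 0.0505 m and height (world z) of tin1_mid above 0.04 m and angle between tin1_mid's own z axis and vertical below 0.3 rad) or (distance between lid2_handle and tin2_mid below 0.0505 m and height (world z) of tin2_mid above 0.04 m and angle between tin2_mid's own z axis and vertical below 0.3 rad) or (distance between lid3_handle and tin3_mid below 0.0505 m and height (world z) of tin3_mid above 0.04 m and angle between tin3_mid's own z axis and vertical below 0.3 rad))), for 0.2 s.
2. one lid lies on the mat, the other two tins are closed ((((horizontal distance between lid1_handle and mat_top below 0.04 m and height (world z) of lid1_handle below 0.032 m and angle between lid1_handle's own z axis and vertical below 0.12 rad) and distance between lid2_handle and tin2_mid below 0.0505 m and distance between lid3_handle and tin3_mid below 0.0505 m) or ((horizontal distance between lid2_handle and mat_top below 0.04 m and height (world z) of lid2_handle below 0.032 m and angle between lid2_handle's own z axis and vertical below 0.12 rad) and distance between lid1_handle and tin1_mid below 0.0505 m and distance between lid3_handle and tin3_mid below 0.0505 m) or ((horizontal distance between lid3_handle and mat_top below 0.04 m and height (world z) of lid3_handle below 0.032 m and angle between lid3_handle's own z axis and vertical below 0.12 rad) and distance between lid1_handle and tin1_mid below 0.0505 m and distance between lid2_handle and tin2_mid below 0.0505 m))), for 0.2 s.
3. the socket's weight comes onto the board while the gripper is still low over it (set down, not dropped) (contact force between board and anything else above 2.2 N and z of the grasp point in the frame of board below 0.08 m and horizontal distance between the grasp point and board below 0.12 m), for 0.05 s.
At the end, for the whole second after the job is handed in: The socket's weight rests on the board (2.2 to 6 N on it); one lid lies flat, handle up, within 40 mm of the mat's centre; the other two tins have their lids on; all tins stand upright and at rest within 40 mm of where they began (contact force between board and anything else between 2.2 and 6 N and (((horizontal distance between lid1_handle and mat_top below 0.04 m and height (world z) of lid1_handle below 0.032 m and angle between lid1_handle's own z axis and vertical below 0.12 rad) and distance between lid2_handle and tin2_mid below 0.0505 m and distance between lid3_handle and tin3_mid below 0.0505 m) or ((horizontal distance between lid2_handle and mat_top below 0.04 m and height (world z) of lid2_handle below 0.032 m and angle between lid2_handle's own z axis and vertical below 0.12 rad) and distance between lid1_handle and tin1_mid below 0.0505 m and distance between lid3_handle and tin3_mid below 0.0505 m) or ((horizontal distance between lid3_handle and mat_top below 0.04 m and height (world z) of lid3_handle below 0.032 m and angle between lid3_handle's own z axis and vertical below 0.12 rad) and distance between lid1_handle and tin1_mid below 0.0505 m and distance between lid2_handle and tin2_mid below 0.0505 m)) and distance of each of tin1_mid, tin2_mid, tin3_mid from where it was at the start of the episode below 0.04 m and angle between each of tin1_mid, tin2_mid, tin3_mid's own z axis and vertical below 0.1 rad and linear speed of each of tin1, lid1, tin2, lid2, tin3, lid3 below 0.02 m/s); the robot touches nothing.
It fails at once if the gas bottle, the mug or the jar is moved more than 30 mm or tipped (distance of any of gas_mid, mug_mid, jar_mid from where it was at the start of the episode above 0.03 m or angle between any of gas_mid, mug_mid, jar_mid's own z axis and vertical above 0.3 rad).
It fails at once if two tins are open at once ((distance between lid1_handle and tin1_mid above 0.08 m and distance between lid2_handle and tin2_mid above 0.08 m) or (distance between lid1_handle and tin1_mid above 0.08 m and distance between lid3_handle and tin3_mid above 0.08 m) or (distance between lid2_handle and tin2_mid above 0.08 m and distance between lid3_handle and tin3_mid above 0.08 m)).
It fails at once if a tin is tipped over (angle between any of tin1_mid, tin2_mid, tin3_mid's own z axis and vertical above 0.6 rad).
It fails at once if something is dropped or slammed on the board (over 40 N) (contact force between board and anything else above 40 N).
It also fails if it takes over 72 s, if anything falls off the work surface, if the arm or the gripper's body presses on something with over 40 N, if the wrist force passes 120 N, or if a joint passes its speed limit or range.

## Robot

A 7-joint arm with a two-finger parallel gripper is mounted at the origin on the work surface. World frame = base frame: x ahead of the robot, y to its left, z up, the work surface at z = 0. Lengths are in mm, angles in rad, forces in N, time in s.
With the tool pointing down it reaches from about 375 to 925 mm from the base axis. Payload 3.1 kg.
Tool frame: the origin (TCP) lies midway between the tips of the shut fingers; the grasp point (between the pads) lies 19 mm behind it (manip.grasp_offset is the distance from the TCP to the grasp point, in mm); z points along the fingers, y is the line along which they close (so a half turn about z gives the same grasp; the last joint's range is limited). The gripper opens to 85 mm and grips with 20 to 120 N. Pads are 22 mm wide; open, the fingers measure 114 mm over their backs; the gripper's body (76 mm by 85 mm) begins 54 mm behind the grasp point. The pads swing forward as they close: fully open they stand 13 mm farther back than shut.
Start: joints at [1.038, 0.383, 0.044, 1.598, -0.018, 1.161, -0.05], TCP at [273.818, -589.514, 231.269] pointing down, gripper open.
Joint ranges: [-2.61, 2.61], [-0.41, 2.15], [-1.48, 1.57], [0, 2.5], [-1.57, 4.71], [0.05, 1.97], [-2.85, 2.85]. Speed limits (rad/s): [2.79, 2.79, 3.14, 3.14, 3.14, 3.14, 3.14].

## Interface

Orientations are given as a rotation vector (axis times angle).
In Python, from cell import status, capture, camera_model, ticket, manip gives the robot as it stands.
- The arm moves only by the tool drive_tool, never from a script. Its argument "steps" is text: rows parted by semicolons, each of 7 numbers parted by spaces: the closure, from -1 (fully open) to 1 (shut), so that 0 is half open, then the shift along the tool's x, y, z in mm, then the turn, a rotation vector about the tool's x, y, z in rad. A call has 1 to 5 rows; each row is the pose to reach, as a shift and turn from the pose commanded when the call began, along the tool's axes at that moment; what a row does not reach only later rows make up. A row lasts 1/8 s, in which the tool goes at most 62.5 mm and 10.7 degrees, less where a joint would pass 70% of its speed; a pose out of reach is approached as far as the arm can. A call with a gripper value outside its range is refused whole. The fingers move at their own pace and stop on an object; the grip force is fixed at half the most. Time passes only in rows, so rows that repeat a pose let the fingers close. It gives the time, the measured TCP pose, the force, the opening and the grip force at its end, in the units of the state.
- status.read_state(): the state, without advancing time (a new reading comes with each control period).
- capture(name): name is "scene" or "top" or "wrist"; returns the picture (384x512x3 uint8, blue, green, red); there is no depth.
- camera_model(name): a dict with "camera_matrix" (3x3 intrinsics, pixels), "camera_from_world" (4x4, takes a point from world to camera coordinates). Camera axes: x right, y down, z forward; pixel columns grow to the right and rows downward; lengths in mm; the calibration is good to about 2 mm. A picture is of the moment at which its call begins: read the wrist's pose just before it. camera_model takes no time and is no camera call; for the wrist camera it gives the pose at the moment of the call.
- ticket.sign_off(): hands the job in; it is judged then, once.
The state is a dict: "time_s": time; "joint_positions": joint angles; "joint_vel": joint speeds; "joint_efforts": joint torques, N m; "tool_pos": TCP position; "tcp_rot": TCP orientation; "ft_force": force on the tool from outside, world axes, zero at the start; "ft_torque": the same for the moment, N m; "gripper_width": finger opening in mm; "gripper_force": force on a finger pad.
Only numpy, scipy, OpenCV 4.12 (cv2) and the standard library are available. Lean on these libraries where they do the work, as an engineer would, in place of code of your own. Each camera call takes 0.05 s, during which the arm holds its last target. There are 200 camera calls.

## Working session

There is one attempt and no reset: what is moved stays moved. The work goes in short steps, Python scripts to look and compute and a tool call to move; the robot and the scene stay as the last step left them, time stands still between calls to the robot, and variables do not carry over. Pictures are saved under pics/ and viewed, at most 10 in all, crops included, and the job is handed in when it is done.

Besides the shell and the picture viewer there is one more tool, called after "Call:" by a JSON object that holds its "method" and its "body". drive_tool: Moves the arm, as the interface text tells. Its arguments: {"type":"object","properties":{"steps":{"type":"string"}},"required":["steps"]}

```bash
mkdir -p pics; ls; python3 - <<'E'
from cell import status, capture, camera_model, ticket, manip
import cv2, numpy as np
np.set_printoptions(suppress=True,precision=3)
print(status.read_state())
a=capture("scene");b=capture("top")
cv2.imwrite("pics/scene.png",a);cv2.imwrite("pics/top.png",b)
for n in("scene","top"):
    print(camera_model(n))
print(manip.grasp_offset)
E
```

```text
pics
{'time_s': 0.0, 'joint_positions': array([ 1.038,  0.384,  0.044,  1.6  , -0.018,  1.161, -0.05 ]), 'joint_vel': array([-0.002, -0.001,  0.   ,  0.001, -0.   , -0.001, -0.   ]), 'joint_efforts': array([  0.   , -43.347,   1.025, -24.952,   0.011,   0.011,  -0.   ]), 'tool_pos': array([ 273.412, -588.648,  229.842]), 'tcp_rot': array([-3.065, -0.677,  0.001]), 'ft_force': array([ 0.221, -0.441, -0.057]), 'ft_torque': array([ 0.004,  0.039, -0.027]), 'gripper_force': 0.0, 'gripper_width': 85.07939170882794}
{'camera_matrix': array([[360.85 ,   0.   , 253.29 ],
       [  0.   , 360.85 , 188.504],
       [  0.   ,   0.   ,   1.   ]]), 'camera_from_world': array([[   0.339,    0.941,    0.017, -267.34 ],
       [   0.692,   -0.237,   -0.683, -244.234],
       [  -0.638,    0.243,   -0.731, 1580.518],
       [   0.   ,    0.   ,    0.   ,    1.   ]])}
{'camera_matrix': array([[358.783,   0.   , 253.152],
       [  0.   , 358.783, 190.333],
       [  0.   ,   0.   ,   1.   ]]), 'camera_from_world': array([[   0.007,   -1.   ,    0.007,  108.596],
       [  -0.997,   -0.007,   -0.074,  481.507],
       [   0.074,   -0.007,   -0.997, 1342.317],
       [   0.   ,    0.   ,    0.   ,    1.   ]])}
18.700000000000003
```

View pics/top.png

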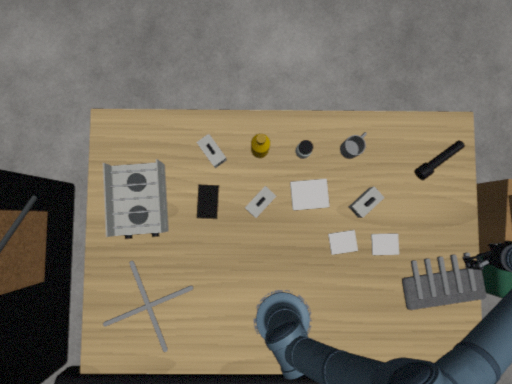

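View pics/scene.png

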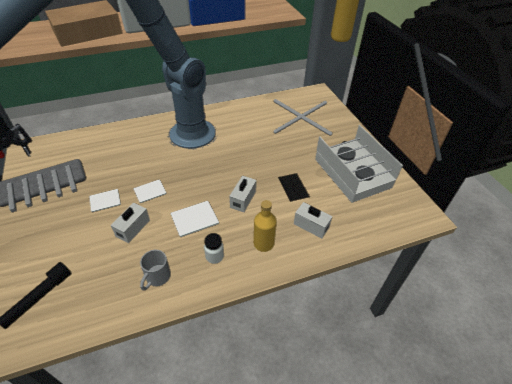

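Top view: the candidates for the tins are the grey boxes with a black bar at (212,150), (261,202) and (367,202). For the board they are the white ones at (310,195), (343,242) and (385,244), of which (310,195) is the largest. The black mat is at (207,201), the gas bottle at (261,145), the jar at (305,149) and the mug at (352,147). I choose the three tins and the (310,195) board, and check them in one crop with measurements.

```bash
cat > h.py <<'E'
from cell import status, capture, camera_model, ticket, manip
import cv2, numpy as np
from scipy.spatial.transform import Rotation as R
np.set_printoptions(suppress=True,precision=3)
def ray(uv,z,m):
    "pixels -> world points on the plane at height z"
    K=m["camera_matrix"];T=m["camera_from_world"]
    d=np.c_[np.atleast_2d(uv),np.ones(len(np.atleast_2d(uv)))]@np.linalg.inv(K).T@T[:3,:3]
    c=-T[:3,:3].T@T[:3,3]
    return c+d*((z-c[2])/d[:,2])[:,None]
def proj(p,m):
    q=np.atleast_2d(p)@m["camera_from_world"][:3,:3].T+m["camera_from_world"][:3,3]
    q=q@m["camera_matrix"].T
    return q[:,:2]/q[:,2:]
def blob(mask,z,m,seed):
    "world centre, sizes, yaw of long side of the blob nearest to the seed"
    n,l,s,c=cv2.connectedComponentsWithStats(mask.astype(np.uint8))
    ok=[i for i in range(1,n) if s[i,4]>12]
    i=min(ok,key=lambda i:np.hypot(*(c[i]-seed)))
    v,u=np.nonzero(l==i); P=ray(np.c_[u,v].astype(float),z,m)[:,:2]
    (_,sz,_)=r=cv2.minAreaRect(P.astype(np.float32))
    b=cv2.boxPoints(r); e=[b[1]-b[0],b[2]-b[1]]; e=max(e,key=np.linalg.norm)
    return c[i].round(1),P.mean(0).round(1),np.array(r[0]),np.sort(sz),float(np.arctan2(e[1],e[0])%np.pi)
E
python3 - <<'E'
from h import *
a=cv2.imread("pics/top.png");m=camera_model("top")
g=a.max(2).astype(int);sat=g-a.min(2)
for n,s in(("t1",(212,150)),("t2",(261,202)),("t3",(367,202))):
    print(n,"handle",blob(g<70,90,m,s)); 
    w=(sat<22)&(g>120)|(g<70); 
    print("   lid",blob(w,64,m,s))
print("mat",blob(g<60,3,m,(207,201)))
for s in((310,195),(343,242),(385,244)):print("board",blob((sat<40)&(g>190),12,m,s))
c=a[110:270,180:420];cv2.imwrite("pics/crop.png",cv2.resize(c,None,fx=3.3,fy=3.3,interpolation=cv2.INTER_CUBIC))
for n,s,z in(("gas",(261,140),200),("jar",(305,147),90),("mug",(352,145),85)):print(n,ray(s,z,m))
E
```

```text
t1 handle (array([210.1, 148.5]), array([625.7, 269.2]), array([625.064, 268.897]), array([ 8.022, 37.54 ]), 0.5958011746406555)
   lid (array([211. , 149.7]), array([626.5, 268.7]), array([625.031, 268.248]), array([ 55.372, 114.811]), 0.6263315677642822)
t2 handle (array([260.4, 201.1]), array([436.7,  86.2]), array([437.258,  85.865]), array([ 7.594, 32.949]), 2.362285852432251)
   lid (array([260.1, 201.6]), array([436.3,  86.6]), array([436.325,  86.459]), array([ 55.215, 107.51 ]), 2.3981361389160156)
t3 handle (array([369.3, 201.3]), array([ 438.8, -304.6]), array([ 439.09 , -304.357]), array([12.546, 36.02 ]), 2.3499507904052734)
   lid (array([366.9, 202.1]), array([ 437.2, -304.3]), array([ 435.999, -303.937]), array([ 59.413, 119.972]), 2.2680747509002686)
mat (array([207.2, 201.3]), array([438.7, 287. ]), array([439.196, 286.742]), array([ 74.106, 123.422]), 3.104292392730713)Traceback (most recent call last):
  File "<stdin>", line 9, in <module>
  File "h.py", line 19, in blob
    i=min(ok,key=lambda i:np.hypot(*(c[i]-seed)))
ValueError: min() iterable argument is empty
```

```bash
cat >> h.py <<'E'
def plan(xyz,yaw,rel=None):
    "shift and turn in tool axes to the tool-down pose whose tool x points along yaw (or yaw+pi, nearer)"
    s=status.read_state(); r0=R.from_rotvec(s["tcp_rot"]); best=None
    for k in (0,np.pi):
        r1=R.from_euler("z",yaw+k)*R.from_euler("x",np.pi)
        t=(r0.inv()*r1).as_rotvec()
        if best is None or np.linalg.norm(t)<np.linalg.norm(best): best=t
    print("t",round(s["time_s"],2),"tcp",s["tool_pos"].round(1),"F",s["ft_force"].round(2),"w",round(s["gripper_width"],1),"j7",s["joint_positions"][6].round(2))
    print("  shift",r0.inv().apply(np.array(xyz,float)-s["tool_pos"]).round(1),"turn",best.round(3),"n",round(np.linalg.norm(best)/.1867,1))
E
python3 - <<'E'
from h import *
a=cv2.imread("pics/top.png");m=camera_model("top")
g=a.max(2).astype(int);sat=g-a.min(2)
for s in((310,195),(343,242),(385,244)):print("board",a[s[1],s[0]],blob((sat<30)&(g>a[s[1],s[0]].max()-25),12,m,s))
c=a[110:270,180:420];cv2.imwrite("pics/crop.png",cv2.resize(c,None,fx=3.3,fy=3.3,interpolation=cv2.INTER_CUBIC))
for n,s,z in(("gas",(261,140),200),("jar",(305,147),90),("mug",(352,145),85)):print(n,ray(s,z,m))
r=R.from_rotvec(status.read_state()["tcp_rot"]).as_matrix();print(r)
print(camera_model("wrist")["camera_matrix"]); 
T=camera_model("wrist")["camera_from_world"];print("cam pos",-T[:3,:3].T@T[:3,3],T[2,:3])
plan((438,-304,160),2.33)
E
```

```text
board [183 185 187] (array([309.7, 194.1]), array([ 468.4, -103.5]), array([ 468.603, -103.549]), array([109.182, 137.37 ]), 1.6617906093597412)
board [181 181 184] (array([342.9, 242. ]), array([ 288.4, -228.1]), array([ 288.177, -227.007]), array([ 78.106, 102.014]), 1.7288531064987183)
board [180 182 184] (array([385.3, 244. ]), array([ 281.6, -388.2]), array([ 281.749, -388.713]), array([ 74.866, 100.724]), 1.5771220922470093)
gas [[634.664  88.283 200.   ]]
jar [[634.154 -74.393  90.   ]]
mug [[ 643.906 -246.577   85.   ]]
[[ 0.907  0.421 -0.001]
 [ 0.421 -0.907  0.002]
 [-0.    -0.002 -1.   ]]
[[315.166   0.    257.115]
 [  0.    315.166 190.457]
 [  0.      0.      1.   ]]
cam pos [ 347.221 -554.879  372.475] [-0.288 -0.131 -0.949]
t 0.1 tcp [ 273.4 -588.7  230. ] F [-0.75  0.1   0.13] w 85.8 j7 -0.05
  shift [ 269.2 -188.7   70.4] turn [-0.002  0.002  1.247] n 6.7
```

View pics/crop.png

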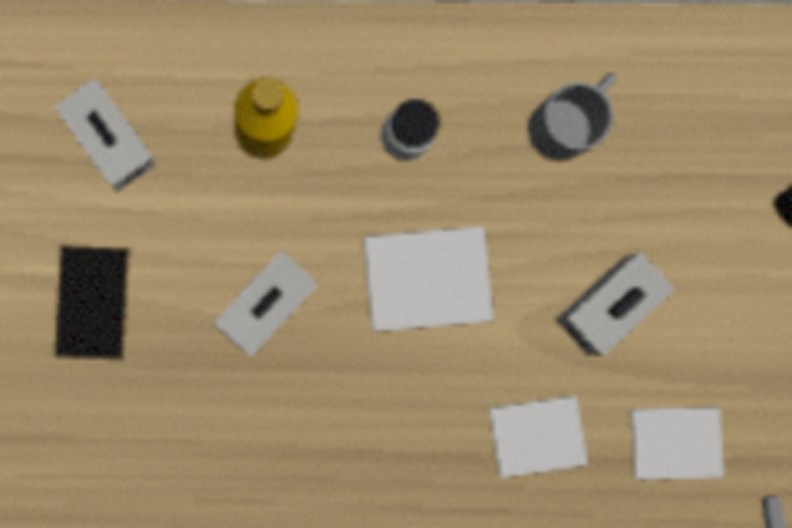

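The crop confirms three closed tins, each a grey box with a black handle bar, and shows the board (the largest, 110x140) at crop (428,278). Next I go to the tin nearest the start (tin 3), hover and refine with the wrist camera.

Call:
{"method": "drive_tool", "body": {"steps": "-1 50 -35 10 0 0 0.18; -1 100 -70 20 0 0 0.36; -1 150 -105 30 0 0 0.54; -1 200 -140 40 0 0 0.72; -1 240 -168 50 0 0 0.9"}}

```text
time_s: 0.72
tool_pos: [420.2, -336.2, 181.3]
tcp_rot: [-3.061, 0.706, 0.0]
ft_force: [0.8, 0.0, -0.4]
gripper_width: 84.9
gripper_force: 0.0
```

```bash
python3 - <<'E'
from h import *
m=camera_model("wrist");a=capture("wrist");cv2.imwrite("pics/w3.png",a)
print(proj([[438,-304,90],[469,-103,12]],m))
plan((438,-304,160),2.33)
E
```

```text
[[210.048 191.875]
 [ 42.962 221.353]]
t 0.78 tcp [ 424.4 -326.9  179.5] F [ 2.42  5.86 -0.33] w 85.5 j7 -1.43
  shift [  2.4 -26.4  19.7] turn [-0.007  0.005  0.363] n 1.9
```

View pics/w3.png

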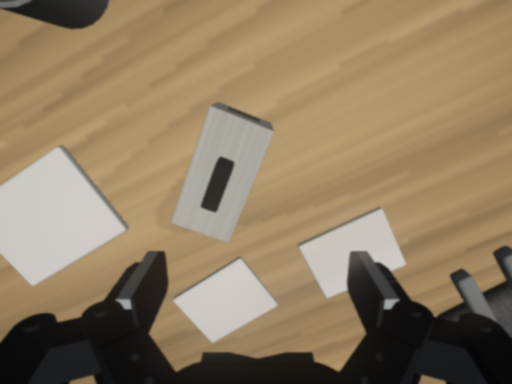

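Wrist view: tin 3 lies clear with its handle at (217,184). The arm was still settling, so I measure again at rest.

```bash
cat >> h.py <<'E'
def tinpose(seed,n=3):
    "handle/lid fit from the wrist camera"
    for i in range(n): m=camera_model("wrist");a=capture("wrist")
    uv=proj([[*seed,90]],m)[0]; g=a.max(2).astype(int);sat=g-a.min(2).astype(int)
    print("seed px",uv.round(),"handle",blob(g<75,88,m,uv)); print(" lid",blob((sat<25)&(g>105)|(g<75),64,m,proj([[*seed,64]],m)[0]))
E
python3 - <<'E'
from h import *
tinpose((438,-304))
plan((438,-304,25),2.33)
E
```

```text
seed px [213. 191.] handle (array([220.7, 183.2]), array([ 440.8, -311.5]), array([ 440.437, -311.141]), array([12.467, 43.761]), 2.313321113586426)
 lid (array([224.3, 172.3]), array([ 441.8, -312.2]), array([ 439.648, -310.369]), array([ 54.733, 111.462]), 2.3130292892456055)
t 0.93 tcp [ 419.8 -336.8  181.2] F [ 0.17 -0.91  0.08] w 85.2 j7 -1.41
  shift [  2.6 -37.4 156.2] turn [0.    0.002 0.368] n 2.0
```

Call:
{"method": "drive_tool", "body": {"steps": "-1 6 -33 40 0 0 0.18; -1 6 -33 90 0 0 0.36; -1 6 -33 130 0 0 0.385; -1 6 -33 150 0 0 0.385; -1 6 -33 156 0 0 0.385"}}

```text
time_s: 1.55
tool_pos: [436.9, -312.9, 24.3]
tcp_rot: [2.87, -1.275, -0.005]
ft_force: [0.4, -1.0, 1.2]
gripper_width: 85.4
gripper_force: 0.0
```

Call:
{"method": "drive_tool", "body": {"steps": "-1 0 0 0 0 0 0; 1 0 0 0 0 0 0; 1 0 0 0 0 0 0; 1 0 0 0 0 0 0; 1 0 0 0 0 0 0"}}

```text
time_s: 2.17
tool_pos: [440.7, -312.3, 27.5]
tcp_rot: [2.873, -1.272, 0.005]
ft_force: [0.1, 0.3, 6.8]
gripper_width: 55.3
gripper_force: 65.4
```

Call:
{"method": "drive_tool", "body": {"steps": "1 0 0 -10 0 0 0; 1 0 0 -20 0 0 0; 1 0 0 -30 0 0 0; 1 0 0 -30 0 0 0; 1 0 0 -30 0 0 0"}}

```text
time_s: 2.8
tool_pos: [438.9, -311.3, 55.8]
tcp_rot: [-2.873, 1.272, 0.001]
ft_force: [0.1, -0.4, -2.3]
gripper_width: 55.3
gripper_force: 64.4
```

Call:
{"method": "drive_tool", "body": {"steps": "1 0 0 0 0 0 0; 1 0 0 0 0 0 0; 1 0 0 0 0 0 0; 1 0 0 0 0 0 0"}}

```text
time_s: 3.3
tool_pos: [439.1, -311.5, 55.8]
tcp_rot: [-2.873, 1.272, 0.0]
ft_force: [-0.1, 0.6, -3.6]
gripper_width: 55.2
gripper_force: 64.4
```

Tin 3 weighs about 3 N, so it is a light one. I set it back.

Call:
{"method": "drive_tool", "body": {"steps": "1 0 0 12 0 0 0; 1 0 0 22 0 0 0; 1 0 0 27 0 0 0; 1 0 0 29 0 0 0; 1 0 0 29 0 0 0"}}

```text
time_s: 3.92
tool_pos: [438.1, -310.8, 27.6]
tcp_rot: [-2.872, 1.272, 0.005]
ft_force: [-4.7, 3.2, 7.9]
gripper_width: 55.1
gripper_force: 65.5
```

Call:
{"method": "drive_tool", "body": {"steps": "-1 0 0 0 0 0 0; -1 0 0 0 0 0 0; -1 0 0 0 0 0 0; -1 0 0 -20 0 0 0; -1 0 0 -60 0 0 0"}}

```text
time_s: 4.55
tool_pos: [437.5, -310.4, 85.6]
tcp_rot: [-2.872, 1.271, 0.008]
ft_force: [0.3, -0.4, 0.0]
gripper_width: 85.5
gripper_force: 0.0
```

Call:
{"method": "drive_tool", "body": {"steps": "-1 0 0 -50 0 0 0; -1 0 0 -90 0 0 0"}}

```text
time_s: 4.8
tool_pos: [439.6, -311.9, 178.9]
tcp_rot: [2.872, -1.272, 0.003]
ft_force: [0.5, -0.8, -0.3]
gripper_width: 85.4
gripper_force: 0.0
```

```bash
python3 - <<'E'
from h import *
m=camera_model("wrist");a=capture("wrist");cv2.imwrite("pics/w3b.png",a)
r=R.from_rotvec(status.read_state()["tcp_rot"]).as_matrix()
print(r[:2,:2])
plan((437,86,180),2.38)
E
```

```text
[[ 0.672 -0.741]
 [-0.741 -0.672]]
t 4.85 tcp [ 442.9 -314.   184.7] F [1.27 0.13 3.31] w 85.4 j7 -1.85
  shift [-300.2 -264.4    2.2] turn [-0.003 -0.011 -0.072] n 0.4
```

View pics/w3b.png

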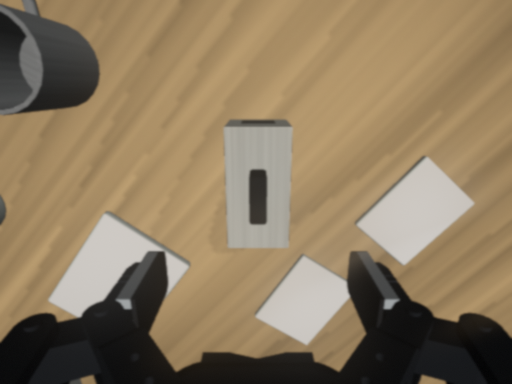

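Tin 3 is back and closed, aligned with its handle at (258,197). Next is tin 2.

Call:
{"method": "drive_tool", "body": {"steps": "-1 -35 -31 0 0 0 0; -1 -75 -66 0 0 0 0; -1 -115 -101 0 0 0 -0.03; -1 -155 -136 0 0 0 -0.07; -1 -195 -171 0 0 0 -0.07"}}

```text
time_s: 5.48
tool_pos: [434.6, -50.5, 176.9]
tcp_rot: [-2.915, 1.17, -0.002]
ft_force: [0.9, -0.0, 0.5]
gripper_width: 85.2
gripper_force: 0.0
```

Call:
{"method": "drive_tool", "body": {"steps": "-1 -38 -34 0 0 0 0; -1 -73 -65 0 0 0 0; -1 -98 -87 0 0 0 0; -1 -103 -92 0 0 0 0; -1 -103 -92 0 0 0 0"}}

```text
time_s: 6.1
tool_pos: [423.9, 85.0, 176.7]
tcp_rot: [2.915, -1.17, 0.0]
ft_force: [0.0, -0.3, 0.2]
gripper_width: 85.3
gripper_force: 0.0
```

```bash
python3 - <<'E'
from h import *
tinpose((437,86))
plan((437,86,25),2.38)
E
```

```text
seed px [243. 187.] handle (array([243.5, 182.3]), array([438.6,  83.8]), array([438.425,  84.501]), array([12.135, 42.581]), 2.3693490028381348)
 lid (array([244.5, 170.5]), array([440. ,  82.6]), array([437.837,  84.716]), array([ 54.534, 111.973]), 2.3983778953552246)
t 6.25 tcp [424.   83.7 176.7] F [0.73 0.06 0.18] w 85.3 j7 -2.64
  shift [  7.7 -10.7 151.7] turn [ 0.001 -0.    -0.005] n 0.0
```

Call:
{"method": "drive_tool", "body": {"steps": "-1 9 -10 40 0 0 0; -1 9 -10 90 0 0 0; -1 9 -10 130 0 0 0; -1 9 -10 146 0 0 0; -1 9 -10 151 0 0 0"}}

```text
time_s: 6.88
tool_pos: [437.2, 85.7, 25.4]
tcp_rot: [2.914, -1.172, -0.001]
ft_force: [-0.0, 0.6, 0.1]
gripper_width: 85.8
gripper_force: 0.0
```

Call:
{"method": "drive_tool", "body": {"steps": "-1 0 0 0 0 0 0; 1 0 0 0 0 0 0; 1 0 0 0 0 0 0; 1 0 0 0 0 0 0; 1 0 0 0 0 0 0"}}

```text
time_s: 7.5
tool_pos: [438.0, 86.2, 27.2]
tcp_rot: [2.915, -1.17, 0.002]
ft_force: [0.1, -0.7, 5.8]
gripper_width: 55.5
gripper_force: 65.5
```

Call:
{"method": "drive_tool", "body": {"steps": "1 0 0 -10 0 0 0; 1 0 0 -20 0 0 0; 1 0 0 -30 0 0 0; 1 0 0 -30 0 0 0; 1 0 0 -30 0 0 0"}}

```text
time_s: 8.12
tool_pos: [437.0, 86.4, 55.8]
tcp_rot: [2.915, -1.17, -0.0]
ft_force: [0.2, 0.3, -5.7]
gripper_width: 55.1
gripper_force: 65.5
```

Call:
{"method": "drive_tool", "body": {"steps": "1 0 0 0 0 0 0; 1 0 0 0 0 0 0; 1 0 0 0 0 0 0; 1 0 0 0 0 0 0"}}

```text
time_s: 8.62
tool_pos: [437.2, 86.5, 55.8]
tcp_rot: [2.915, -1.17, -0.0]
ft_force: [1.0, 0.2, -6.4]
gripper_width: 55.1
gripper_force: 65.5
```

Tin 2 weighs about 6 N, so it holds the socket. I set it back, release it and take the lid by its handle.

Call:
{"method": "drive_tool", "body": {"steps": "1 0 0 12 0 0 0; 1 0 0 22 0 0 0; 1 0 0 27 0 0 0; 1 0 0 29 0 0 0; 1 0 0 29 0 0 0"}}

```text
time_s: 9.25
tool_pos: [436.2, 86.4, 27.3]
tcp_rot: [2.913, -1.17, -0.003]
ft_force: [-4.6, -0.7, 4.1]
gripper_width: 54.8
gripper_force: 66.2
```

Call:
{"method": "drive_tool", "body": {"steps": "-1 0 0 0 0 0 0; -1 0 0 0 0 0 0; -1 0 0 0 0 0 0; -1 0 0 -20 0 0 0; -1 0 0 -60 0 0 0"}}

```text
time_s: 9.88
tool_pos: [435.8, 86.2, 86.2]
tcp_rot: [2.914, -1.17, -0.005]
ft_force: [0.6, 0.1, 0.5]
gripper_width: 85.3
gripper_force: 0.0
```

Call:
{"method": "drive_tool", "body": {"steps": "-1 0 0 -50 0 0 0; -1 0 0 -90 0 0 0; -1 0 0 -90 0 0 0"}}

```text
time_s: 10.25
tool_pos: [440.8, 87.4, 180.8]
tcp_rot: [-2.911, 1.169, -0.013]
ft_force: [0.5, 0.4, -0.7]
gripper_width: 85.4
gripper_force: 0.0
```

```bash
python3 - <<'E'
from h import *
tinpose((438,85))
plan((438,85,69),2.38)
E
```

```text
seed px [258. 194.] handle (array([258.1, 192.7]), array([438.2,  84.4]), array([437.83,  84.99]), array([11.049, 42.785]), 2.385913372039795)
 lid (array([258.1, 180.1]), array([439.6,  83. ]), array([437.643,  84.899]), array([ 54.525, 113.495]), 2.3913064002990723)
t 10.4 tcp [436.5  86.2 176. ] F [ 0.24  0.6  -0.52] w 85.7 j7 -2.65
  shift [  2.   -0.3 107. ] turn [ 0.001  0.001 -0.002] n 0.0
```

Call:
{"method": "drive_tool", "body": {"steps": "0 2 0 40 0 0 0; 0 2 0 80 0 0 0; 0 2 0 102 0 0 0; 0 2 0 106 0 0 0; 0 2 0 106 0 0 0"}}

```text
time_s: 11.02
tool_pos: [438.1, 85.1, 70.3]
tcp_rot: [2.915, -1.17, -0.002]
ft_force: [-0.8, 0.6, 0.7]
gripper_width: 42.7
gripper_force: 0.0
```

Call:
{"method": "drive_tool", "body": {"steps": "1 0 0 0 0 0 0; 1 0 0 0 0 0 0; 1 0 0 0 0 0 0; 1 0 0 0 0 0 0; 1 0 0 0 0 0 0"}}

```text
time_s: 11.65
tool_pos: [439.7, 85.3, 72.0]
tcp_rot: [-2.915, 1.17, -0.003]
ft_force: [-0.8, -0.3, 5.4]
gripper_width: 12.7
gripper_force: 59.8
```

Call:
{"method": "drive_tool", "body": {"steps": "1 0 0 -5 0 0 0; 1 0 0 -12 0 0 0; 1 0 0 -30 0 0 0; 1 0 0 -60 0 0 0; 1 0 0 -80 0 0 0"}}

```text
time_s: 12.28
tool_pos: [439.0, 85.2, 152.2]
tcp_rot: [-2.915, 1.17, -0.002]
ft_force: [0.2, -0.4, -0.7]
gripper_width: 12.4
gripper_force: 58.9
```

```bash
python3 - <<'E'
from h import *
cv2.imwrite("pics/w2open.png",capture("wrist"))
plan((439,287,100),3.12)
E
```

```text
t 12.32 tcp [440.9  85.7 154.6] F [1.24 0.58 0.71] w 12.9 j7 -2.66
  shift [-140.8 -143.9   54.8] turn [-0.003 -0.005 -0.742] n 4.0
```

View pics/w2open.png

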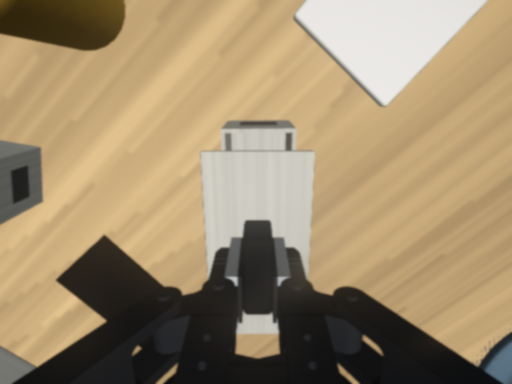

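The lid is held and the tin stays in place. I carry the lid to the mat.

Call:
{"method": "drive_tool", "body": {"steps": "1 -28 -29 0 0 0 -0.14; 1 -60 -61 5 0 0 -0.3; 1 -95 -97 15 0 0 -0.46; 1 -125 -128 25 0 0 -0.62; 1 -141 -144 30 0 0 -0.74"}}

```text
time_s: 12.95
tool_pos: [435.1, 289.6, 120.1]
tcp_rot: [-3.14, 0.025, 0.002]
ft_force: [0.2, -0.1, -1.2]
gripper_width: 12.4
gripper_force: 58.8
```

Call:
{"method": "drive_tool", "body": {"steps": "1 0 0 0 0 0 0; 1 0 0 0 0 0 0"}}

```text
time_s: 13.2
tool_pos: [436.5, 284.9, 120.4]
tcp_rot: [3.14, -0.042, -0.001]
ft_force: [0.7, 0.1, -0.7]
gripper_width: 12.7
gripper_force: 58.9
```

```bash
python3 - <<'E'
from h import *
plan((439,287,22),3.12)
E
```

```text
t 13.2 tcp [436.5 284.9 120.4] F [ 0.7   0.08 -0.74] w 12.7 j7 -2.43
  shift [ 2.5 -2.3 98.4] turn [ 0.002  0.001 -0.005] n 0.0
```

Call:
{"method": "drive_tool", "body": {"steps": "1 2 -2 40 0 0 0; 1 2 -2 75 0 0 0; 1 2 -2 90 0 0 0; 1 2 -2 96 0 0 0; 1 2 -2 99 0 0 0"}}

```text
time_s: 13.82
tool_pos: [439.4, 288.7, 22.6]
tcp_rot: [-3.141, 0.038, -0.003]
ft_force: [-0.2, -0.5, -1.5]
gripper_width: 12.6
gripper_force: 58.9
```

Call:
{"method": "drive_tool", "body": {"steps": "1 0 0 1 0 0 0; 1 0 0 2 0 0 0; 1 0 0 2 0 0 0"}}

```text
time_s: 14.2
tool_pos: [438.7, 288.8, 20.3]
tcp_rot: [-3.141, 0.037, -0.001]
ft_force: [0.1, -0.1, 0.0]
gripper_width: 12.7
gripper_force: 58.9
```

Call:
{"method": "drive_tool", "body": {"steps": "1 0 0 1 0 0 0; 1 0 0 1 0 0 0; -0.2 0 0 1 0 0 0; -0.2 0 0 1 0 0 0; -0.2 0 0 1 0 0 0"}}

```text
time_s: 14.82
tool_pos: [438.5, 288.6, 18.8]
tcp_rot: [-3.141, 0.037, 0.0]
ft_force: [-0.1, 0.1, -0.0]
gripper_width: 51.0
gripper_force: 0.0
```

Call:
{"method": "drive_tool", "body": {"steps": "-0.2 0 0 -15 0 0 0; -0.2 0 0 -50 0 0 0; -0.2 0 0 -100 0 0 0; -0.2 0 0 -160 0 0 0; -0.2 0 0 -160 0 0 0"}}

```text
time_s: 15.45
tool_pos: [442.2, 291.9, 185.8]
tcp_rot: [-3.134, 0.037, -0.018]
ft_force: [0.4, -0.0, -0.4]
gripper_width: 50.8
gripper_force: 0.0
```

```bash
python3 - <<'E'
from h import *
cv2.imwrite("pics/wlid.png",capture("wrist"))
plan((438,85,180),2.385)
E
```

```text
t 15.5 tcp [440.4 290.2 182.8] F [ 0.22 -0.71  0.52] w 51.8 j7 -2.38
  shift [  2.4 205.2   2.1] turn [-0.006 -0.005  0.733] n 3.9
```

View pics/wlid.png

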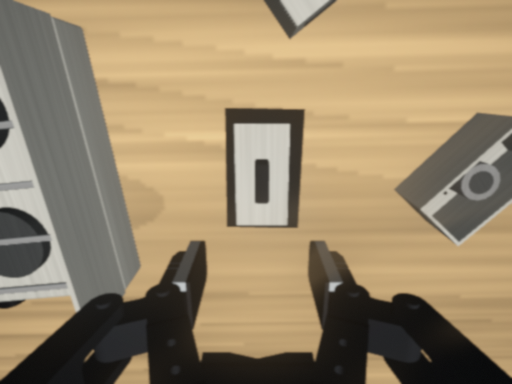

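The lid lies flat in the middle of the mat (handle at (262,180)), and the steel socket shows in the open tin at (481,182). Next I go over the tin with the fingers along its length.

Call:
{"method": "drive_tool", "body": {"steps": "-0.2 0 35 0 0 0 -0.16; -0.2 1 80 0 0 0 -0.33; -0.2 2 125 0 0 0 -0.5; -0.2 2 170 0 0 0 -0.67; -0.2 2 205 0 0 0 -0.84"}}

```text
time_s: 16.12
tool_pos: [434.1, 81.2, 177.6]
tcp_rot: [-2.88, -1.253, 0.005]
ft_force: [1.0, -0.4, -0.2]
gripper_width: 51.2
gripper_force: 0.0
```

Call:
{"method": "drive_tool", "body": {"steps": "-0.2 0 0 0 0 0 0; -0.2 0 0 0 0 0 0"}}

```text
time_s: 16.38
tool_pos: [434.9, 84.1, 178.2]
tcp_rot: [-2.883, -1.245, 0.002]
ft_force: [0.0, -0.3, 0.2]
gripper_width: 51.0
gripper_force: 0.0
```

```bash
python3 - <<'E'
from h import *
m=camera_model("wrist");cv2.imwrite("pics/sock.png",capture("wrist"))
a=np.linspace(0,2*np.pi,8)[:-1]
print(proj([[438,85,49]],m),proj([[437.8,85,60]],m))
for z in (49,60): print(ray([[256,200]],z,m))
plan((438,85,20),0.814)
E
```

```text
[[259.368 177.393]] [[259.259 181.084]]
[[420.988  71.367  49.   ]]
[[423.811  74.273  60.   ]]
t 16.43 tcp [435.1  84.7 178.4] F [ 0.07  0.31 -0.84] w 51.6 j7 -1.08
  shift [  2.2   2.1 158.4] turn [-0.001  0.     0.003] n 0.0
```

View pics/sock.png

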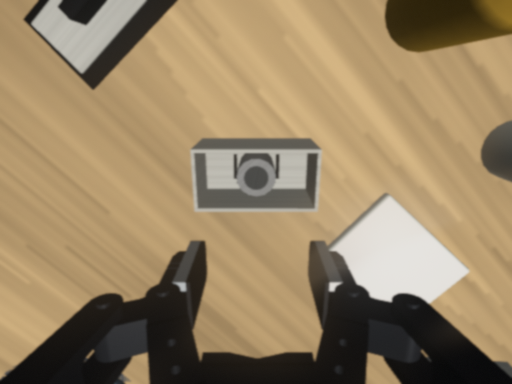

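Wrist view: the open tin is centred at (256,178) with the socket at (257,177), which agrees with the plan to within 2 mm. I descend.

Call:
{"method": "drive_tool", "body": {"steps": "-0.2 2 1 50 0 0 0; -0.2 2 1 100 0 0 0; -0.2 2 1 135 0 0 0; -0.2 2 1 152 0 0 0; -0.2 2 1 158 0 0 0"}}

```text
time_s: 17.05
tool_pos: [437.5, 85.4, 20.3]
tcp_rot: [-2.882, -1.249, 0.001]
ft_force: [0.2, 0.5, -0.5]
gripper_width: 51.2
gripper_force: 0.0
```

Call:
{"method": "drive_tool", "body": {"steps": "-0.2 0 0 0 0 0 0; 1 0 0 0 0 0 0; 1 0 0 0 0 0 0; 1 0 0 0 0 0 0; 1 0 0 0 0 0 0"}}

```text
time_s: 17.68
tool_pos: [438.2, 85.7, 22.4]
tcp_rot: [-2.883, -1.248, -0.003]
ft_force: [-2.7, 2.0, 5.4]
gripper_width: 34.5
gripper_force: 59.2
```

Call:
{"method": "drive_tool", "body": {"steps": "1 0 0 -8 0 0 0; 1 0 0 -25 0 0 0; 1 0 0 -60 0 0 0; 1 0 0 -100 0 0 0; 1 0 0 -110 0 0 0"}}

```text
time_s: 18.3
tool_pos: [440.5, 84.5, 134.3]
tcp_rot: [2.881, 1.245, 0.011]
ft_force: [0.3, -0.1, -3.1]
gripper_width: 34.4
gripper_force: 60.3
```

Call:
{"method": "drive_tool", "body": {"steps": "1 0 0 0 0 0 0; 1 0 0 0 0 0 0"}}

```text
time_s: 18.55
tool_pos: [436.2, 83.8, 129.4]
tcp_rot: [-2.883, -1.247, 0.005]
ft_force: [0.4, -0.4, -3.5]
gripper_width: 34.3
gripper_force: 60.3
```

```bash
python3 - <<'E'
from h import *
cv2.imwrite("pics/held.png",capture("wrist"))
plan((468.5,-103.5,130),1.66-1.57)
plan((468.5,-103.5,32),0.814)
E
```

```text
t 18.6 tcp [436.1  83.9 129.2] F [ 0.26 -0.23 -3.53] w 34.5 j7 -1.13
  shift [-114.4  152.    -0.9] turn [-0.001  0.004  0.726] n 3.9
t 18.6 tcp [436.1  83.9 129.2] F [ 0.26 -0.23 -3.53] w 34.5 j7 -1.13
  shift [-114.1  152.2   97.1] turn [-0.002  0.003  0.002] n 0.0
```

View pics/held.png

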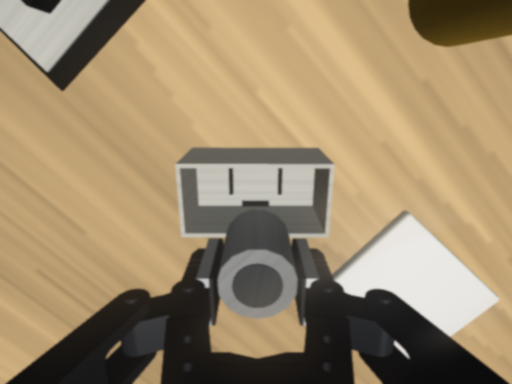

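The socket is held (3.5 N) and the tin is empty and in place. I carry the socket to the board.

Call:
{"method": "drive_tool", "body": {"steps": "1 -22 30 0 0 0 0; 1 -52 70 0 0 0 0; 1 -84 112 0 0 0 0; 1 -106 142 0 0 0 0; 1 -114 152 10 0 0 0"}}

```text
time_s: 19.23
tool_pos: [470.4, -106.0, 119.9]
tcp_rot: [2.886, 1.24, -0.001]
ft_force: [0.4, 1.1, -3.7]
gripper_width: 34.5
gripper_force: 60.5
```

Call:
{"method": "drive_tool", "body": {"steps": "1 0 0 30 0 0 0; 1 0 0 55 0 0 0; 1 0 0 70 0 0 0; 1 0 0 75 0 0 0; 1 0 0 75 0 0 0"}}

```text
time_s: 19.85
tool_pos: [470.6, -102.3, 45.8]
tcp_rot: [-2.883, -1.248, 0.0]
ft_force: [-0.7, 0.2, -4.2]
gripper_width: 34.2
gripper_force: 60.5
```

Call:
{"method": "drive_tool", "body": {"steps": "1 0 0 6 0 0 0; 1 0 0 11 0 0 0; 1 0 0 13 0 0 0; 1 0 0 14 0 0 0; 1 0 0 14 0 0 0"}}

```text
time_s: 20.48
tool_pos: [470.5, -102.8, 31.9]
tcp_rot: [2.883, 1.247, 0.0]
ft_force: [0.4, -0.2, -3.5]
gripper_width: 34.1
gripper_force: 60.5
```

Call:
{"method": "drive_tool", "body": {"steps": "1 0 0 0.5 0 0 0; 1 0 0 1 0 0 0; 1 0 0 1 0 0 0"}}

```text
time_s: 20.85
tool_pos: [470.7, -102.8, 31.5]
tcp_rot: [2.883, 1.247, 0.0]
ft_force: [-2.1, 0.3, 4.3]
gripper_width: 34.1
gripper_force: 60.7
```

Contact at +4.3 N: the board now carries the socket. I release it and back off.

Call:
{"method": "drive_tool", "body": {"steps": "0 0 0 0 0 0 0; -0.3 0 0 0 0 0 0; -0.3 0 0 0 0 0 0; -0.3 0 0 0 0 0 0; -0.3 0 0 -10 0 0 0"}}

```text
time_s: 21.48
tool_pos: [469.5, -102.6, 40.5]
tcp_rot: [-2.882, -1.247, 0.003]
ft_force: [-0.1, 0.1, 0.1]
gripper_width: 55.4
gripper_force: 0.0
```

Call:
{"method": "drive_tool", "body": {"steps": "-0.3 0 0 -25 0 0 0; -0.3 0 0 -70 0 0 0; -0.3 0 0 -125 0 0 0; -0.3 -30 0 -170 0 0 0; -0.3 -80 0 -190 0 0 0"}}

```text
time_s: 22.1
tool_pos: [418.2, -160.7, 235.2]
tcp_rot: [2.876, 1.252, 0.009]
ft_force: [0.2, -1.9, -0.7]
gripper_width: 55.5
gripper_force: 0.0
```

Call:
{"method": "drive_tool", "body": {"steps": "-0.3 -40 0 0 0 0 0; -0.3 -60 0 0 0 0 0; -0.3 -60 0 0 0 0 0"}}

```text
time_s: 22.48
tool_pos: [373.5, -205.9, 231.4]
tcp_rot: [2.885, 1.241, 0.001]
ft_force: [-0.6, 0.0, 0.1]
gripper_width: 55.3
gripper_force: 0.0
```

```bash
python3 - <<'E'
from h import *
cv2.imwrite("pics/end.png",capture("top")[90:270,130:420].repeat(2,0).repeat(2,1))
plan((468,-103,100),0)
E
```

```text
t 22.52 tcp [ 374.6 -204.8  231.4] F [ 0.06  0.44 -0.92] w 55.2 j7 -0.34
  shift [138.   -1.9 131.5] turn [ 0.001 -0.001  0.815] n 4.4
```

View pics/end.png

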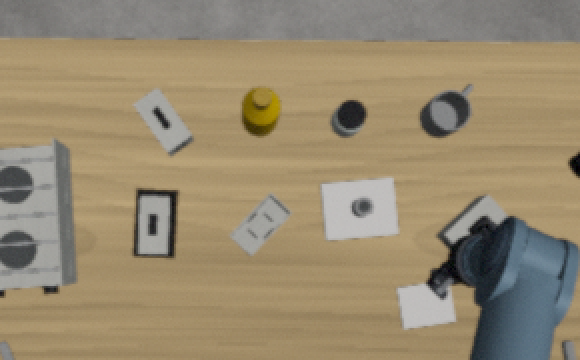

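The final view shows the socket upright on the board at (362,206), the lid on the mat at (153,223), and the tins and bystanders in place. I hand in.

```bash
python3 -c "
from cell import ticket
print(ticket.sign_off())"
```

```text
the job is handed in; nothing more can be done
None
```

Job handed in at about 22.5 s, with no verdict returned: tin 2 was the heavy one (about 6 N against 3 N for tin 3; tin 1 was not lifted, as the difference was clear), its lid lies flat on the mat, the socket stands on the white board, and the other two tins and the bystanders are in place.

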